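# Lock a quarter-turn anchor in the instrument rail

### The arm

A 7-joint arm with a two-finger parallel gripper is mounted at the origin on a cart in front of the work surface, level with it; the furniture and walls round the work are solid. World frame = base frame: x ahead of the robot, y to its left, z up, the work surface at z = 0. Lengths are in mm, angles in rad, forces in N, time in s.
With the tool pointing down it reaches from about 400 to 850 mm from the base axis. Payload 4.5 kg.
Tool frame: the origin (TCP) lies midway between the tips of the shut fingers; the grasp point (between the pads) lies arm.tcp_to_grasp behind it (arm.tcp_to_grasp is the distance from the TCP to the grasp point, in mm); z points along the fingers, y is the direction in which the jaws open and shut (so a half turn about z gives the same grasp; the last joint's range is limited). The gripper opens to 85 mm and grips with 20 to 120 N. Pads are 22 mm wide; open, the fingers measure 114 mm over their backs; the gripper's body (76 mm by 85 mm) begins 54 mm behind the grasp point. The pads swing forward as they close: fully open they stand 13 mm farther back than shut.
Start: joints at [1.239, 0.689, -0.195, 1.565, 0.157, 0.902, -0.215], TCP at [223.59, -583.662, 231.317] pointing down, gripper open.
Joint ranges: [-3.01, 3.01], [-0.46, 2.08], [-1.47, 1.51], [0.13, 2.56], [-1, 4.14], [0.04, 2.09], [-2.66, 2.66]. Speed limits (rad/s): [2.57, 2.57, 3.14, 3.14, 3.14, 3.14, 3.14].

### API

Orientations are given as a unit quaternion [x, y, z, w].
In Python, from workcell import arm gives the robot as it stands.
- The arm moves only by the shell command python3 -m pendant 'ROWS' [FORCE]. ROWS is JSON, a list that holds one entry, the list of rows, each a list of 7 numbers: the shift along the world's x, y, z in units of 0.15 m (1.0 is 0.15 m), then the turn, a rotation vector about the world's x, y, z in units of pi/2 rad (1.0 is pi/2 rad), then the opening, from 0 (shut) to 1 (fully open). In form: [[[x, y, z, rx, ry, rz, gripper], ...]]. A call has 1 to 12 rows; each row shifts and turns the pose as measured when the row begins; what a row does not reach is not made up. A row lasts 1/10 s, in which the tool goes at most 50 mm and 8.59 degrees, less where a joint would pass 70% of its speed; a pose out of reach is approached as far as the arm can. A call with a number of a shift or a turn outside -1 to 1 is refused whole. A call with a gripper value outside its range is refused whole. The fingers move at their own pace and stop on an object; FORCE is the grip in N (left out, the last holds). Time passes only in rows, so rows that do not move let the fingers close. It gives the time, the measured TCP pose, the force and the opening at its end, in the units of the state.
- arm.state(): the state, without advancing time (a new reading comes with each control period).
- arm.snapshot(name): name is "scene" or "top" or "wrist"; returns a dict with "image" (480x640x3 uint8, red, green, blue), "depth" (480x640 float32, mm along the optical axis (not along the pixel's ray), 0 where there is no reading), "mtx" (3x3 intrinsics, pixels), "xyz" and "attitude" of the camera in the world; the wrist camera has in their place "mount" (4x4, takes a point from camera to tool coordinates, whose origin is the TCP and whose axes are the flange's). Camera axes: x right, y down, z forward; pixel columns grow to the right and rows downward; lengths in mm; the calibration is good to about 2 mm. A picture is of the moment at which its call begins: read the wrist's pose just before it.
- arm.close_job(): hands the job in, once; it reports no verdict.
Trained networks look in the newest picture that a camera, given by its name, has taken for a name from the list of things; names that differ only in an ending like _2 or _b are one class to them, and where a whole thing is asked for, a point or a joint stands for the part that bears it (a point fixed in the world has none). Each returns a list of dicts, best first, with "confidence" (0 to 1); they miss things now and then, are a little off and sometimes report something else, mostly with a low value. They report only what shows in the picture. A call takes as long as a camera call. They do not tell look-alikes from the thing itself.
- arm.trace(name, camera): "region" (480x640 bool, what is visible of it) and "point" ([column, row] as shares, 0 to 1, of the picture: columns of its width, rows of its height, amid what is visible of it).
- arm.tip_of(name, camera): "point" ([column, row] as shares, 0 to 1, of the picture: columns of its width, rows of its height: a listed point, or the origin of a listed thing).
The state is a dict: "time": time; "qpos": joint angles; "qvel": joint speeds; "joint_torque": joint torques, N m; "ee_pos": TCP position; "orientation": TCP orientation; "ft_force": force on the tool from outside, world axes, zero at the start; "ft_torque": the same for the moment, N m; "gripper_width": opening from 0.0 (shut) to 1.0 (fully open).
Only numpy, scipy, OpenCV 4.12 (cv2) and the standard library are available. Lean on these libraries where they do the work, as an engineer would, in place of code of your own. Each camera call takes 0.05 s, during which the arm holds its last target. There are 200 camera calls.

### The job

Take the orange-handled anchor out of its grey holder, drop its foot lengthwise into the slot of the aluminium rail, press it down against the slot's sprung floor and slide it along to the sprung stop towards its left end until the stop's plunger is gently pushed in by about 4 mm. Holding it there, twist the anchor a quarter turn so that its foot lies crosswise under the lips, let it rise and let go, so that it stays locked with the plunger still pushed in. Never force the rail or drive the plunger hard, and leave the carton, the vial and the marker pen where they are.

Things in the scene. Friction and masses are not known exactly. Their poses are not given: they have to be found in the camera images.
- anchor: Anchor, 57 mm tall, 120 g; origin under the centre of its foot, z up. Steel foot: bar 28 mm along x, 10 mm along y, z 0 to 6 (lower edge stepped in 1 mm); round stem 9 mm thick, z 6 to 17; round collar 28 mm across, z 17 to 21; orange handle above, parallel to the foot. Half a turn about z makes no difference; it may be twisted either way.
- handle (a point): Point in the anchor's orange handle, 43 mm above the foot's underside, axes as the anchor's. The handle is 40 mm along x, 14 mm thick along y, from 21 to 57 mm above the foot's underside, with a white line along its top. Grip it across its 14 mm, fingertips above the collar (which ends 22 mm below this point).
- holder: Grey block 64 x 50 x 24 mm, fixed; origin under its centre. The anchor starts upright in its loose pocket (33 x 15 mm, 20 mm deep), collar on the block's top, foot's underside 7 mm above the bench: lift it 17 mm and more to bring it free. It stands left or right of the rail.
- rail: Fixed aluminium T-slot rail, 240 mm along x plus 37 mm of cap and foot at each end, 60 mm wide, 30 mm high; origin under its centre. +x points along the slot to the end with the stop (left, seen from the robot). Slot along x 12 mm wide; lips z 22 to 30 mm, undersides toothed; below them the channel is 33 mm wide. Bears 30 N at most (push of floor and lips added up; 16 N when locked). The foot may enter from x = -100 mm up to the stop.
- slot_floor (a point): Top of the slot's smooth sprung floor at rest, over the rail's origin, 19 mm above the bench (fixed to the rail, axes as the rail's). The floor yields at 5 N, 1 N more per mm, 7 mm at most. Foot's underside: 19 mm up when dropped in; below 16 it clears the lips and can turn; at 13 the collar meets the rail's top (do not ram); locked, the floor lifts it to 16, against the lips.
- stop (a joint): How far the stop's spring plunger is pushed in, along the rail's +x, in m: 0 free, 0.012 at most. Dark pin 8 mm wide between the lips, it meets the anchor's stem. 3 N starts it, 0.6 N more per mm. Its place is not measured: the free tip lies anywhere 25 to 75 mm from the rail's origin along +x; find it by feel. Wanted: about 4 mm in (2 to 6 will do, over 8 is too hard). Letting go may lose 0.5 mm.
- filter_carton: Bystander, loose: small white and blue carton 70 x 70 x 50 mm, origin under its centre; stands on the side of the rail where the holder is not.
- vial: Bystander, loose: glass vial with black cap, 30 mm across, 68 mm tall, origin under its centre; stands between robot and rail.
- marker: Bystander, loose: blue and white marker pen 135 mm long, lying between robot and rail.
Mind the look-alikes: they are no part of the job. What is shaped like the anchor but pink is not meant.

How it is judged:
By the outcome, as a careful person would: the job done as asked, in the order asked, and still so for the second after the job is handed in, with the robot touching nothing.
It also fails if it takes over 72 s, if anything falls off the work surface, if the arm or the gripper's body presses on something with over 40 N, if the wrist force passes 120 N, or if a joint passes its speed limit or range.

## Working session

There is one attempt and no reset: what is moved stays moved. The work goes in short steps, Python scripts to look and compute and a shell command to move; the robot and the scene stay as the last step left them, time stands still between calls to the robot, and variables do not carry over. Pictures are saved under pics/ and viewed, about 8 in all and at most 12, crops included, and the job is handed in when it is done.

```bash
ls; mkdir -p pics; cat > h.py <<'E'
import numpy as np, cv2
from workcell import arm
from scipy.spatial.transform import Rotation as R
def snap(n):
    st=arm.state(); s=arm.snapshot(n)
    if 'mount' in s:
        T=np.eye(4);T[:3,:3]=R.from_quat(st['orientation']).as_matrix();T[:3,3]=st['ee_pos']; s['T']=T@np.array(s['mount'])
    else:
        T=np.eye(4);a=np.array(s['attitude'])
        T[:3,:3]=a if a.shape==(3,3) else R.from_quat(a).as_matrix();T[:3,3]=s['xyz'];s['T']=T
    return s
def ray(s,u,v):
    d=np.linalg.inv(s['mtx'])@[u,v,1.]; return s['T'][:3,:3]@d, s['T'][:3,3]
def pt(s,u,v,dep=None):
    d,o=ray(s,u,v); z=s['depth'][int(round(v)),int(round(u))] if dep is None else dep
    return o+d*z
def onz(s,u,v,z):
    d,o=ray(s,u,v); return o+d*(z-o[2])/d[2]
def cloud(s):
    v,u=np.mgrid[:480,:640]; d=np.stack([u,v,np.ones_like(u)],-1)@np.linalg.inv(s['mtx']).T
    return (d*s['depth'][...,None])@s['T'][:3,:3].T+s['T'][:3,3]
def tri(s1,p1,s2,p2):
    d1,o1=ray(s1,*p1);d2,o2=ray(s2,*p2)
    t=np.linalg.lstsq(np.stack([d1,-d2],1),o2-o1,rcond=None)[0]
    a,b=o1+d1*t[0],o2+d2*t[1]; return (a+b)/2,np.linalg.norm(a-b)
def save(n,im): cv2.imwrite('pics/'+n,cv2.cvtColor(im,cv2.COLOR_RGB2BGR))
E
python3 - <<'E'
from h import *
np.set_printoptions(precision=1,suppress=True)
st=arm.state(); print({k:np.round(v,3) for k,v in st.items()}, arm.tcp_to_grasp)
S={}
for n in ['scene','top']:
    s=S[n]=snap(n); save(n+'.png',s['image']); print(n,s['attitude'],s['xyz'])
    for t in ['anchor','handle','holder','rail','slot_floor','stop','filter_carton','vial','marker']:
        try:
            for r in arm.tip_of(t,n)[:3]:
                u,v=r['point'][0]*640,r['point'][1]*480
                print(t,round(r['confidence'],2),np.round([u,v]),pt(s,min(u,639),min(v,479)))
        except Exception as e: print(t,e)
E
```

```text
pics
{'time': np.float64(0.0), 'qpos': array([ 1.2,  0.7, -0.2,  1.6,  0.2,  0.9, -0.2]), 'qvel': array([-0., -0.,  0.,  0., -0., -0., -0.]), 'joint_torque': array([  0. , -54. ,  -1.3, -15.9,   0. ,   0. ,  -0. ]), 'ee_pos': array([ 223.3, -583. ,  230.5]), 'orientation': array([ 1. ,  0.2, -0. , -0. ]), 'ft_force': array([-1. , -0.1,  0. ]), 'ft_torque': array([-0.,  0., -0.]), 'gripper_width': np.float64(1.004)} 18.700000000000003
scene [-0.3  0.9 -0.4  0.1] [-47.4 637.5 969.2]
anchor 0.71 [364. 196.] [ 534.  -272.4    7.9]
anchor 0.54 [384. 174.] [ 530.8 -350.5   26.2]
handle 0.6 [389. 163.] [ 529.6 -365.8   52.9]
handle 0.57 [365. 181.] [ 533.1 -271.3   57. ]
rail 0.78 [289. 242.] [559.8 -26.9  33. ]
rail 0.54 [386. 159.] [ 542.8 -372.    55.3]
slot_floor 0.77 [292. 235.] [570.6 -46.5  32.8]
stop it knows: anchor, filter_carton, handle, holder, marker, rail, slot_floor, vial
filter_carton 0.76 [220. 351.] [469.7 271.2  52.2]
vial 0.86 [319. 308.] [403.3  69.7  24.4]
marker 0.87 [375. 273.] [377.1 -89.    3.4]
marker 0.31 [389. 159.] [ 531.1 -368.6   62.5]
top [-0.7  0.7 -0.1  0.1] [ 266.7  -58.9 1313.2]
anchor 0.54 [408. 232.] [ 528.5 -267.5   61.9]
anchor 0.51 [445. 230.] [ 530.2 -363.5   61.8]
handle 0.7 [414. 228.] [ 541.7 -284.1   54.3]
handle 0.43 [445. 224.] [ 551.4 -368.8   48.6]
holder 0.59 [441. 231.] [ 535.3 -360.9   29.5]
rail 0.69 [322. 223.] [568.1 -42.3  30.2]
slot_floor 0.84 [328. 218.] [582.9 -58.1  19.3]
slot_floor 0.7 [343. 288.] [391.4 -94.2  15.9]
stop it knows: anchor, filter_carton, handle, holder, marker, rail, slot_floor, vial
filter_carton 0.63 [213. 250.] [496.7 248.9  50.8]
vial 0.7 [285. 280.] [409.8  57.6  69.9]
marker 0.69 [327. 219.] [581.5 -55.3  18.7]
marker 0.52 [344. 291.] [382.4 -95.   14.6]
```

```bash
python3 - <<'E'
import cv2,numpy as np
a=cv2.imread('pics/scene.png')[110:390,180:460];b=cv2.imread('pics/top.png')[170:310,190:470]
a=cv2.resize(a,None,fx=1.4,fy=1.4,interpolation=2)
b=cv2.resize(b,(392,196),interpolation=2)
cv2.imwrite('pics/both.png',np.hstack([a,np.vstack([b,np.zeros((196,392,3),np.uint8)])]))
E
```

```text
(no output)
```

View pics/both.png

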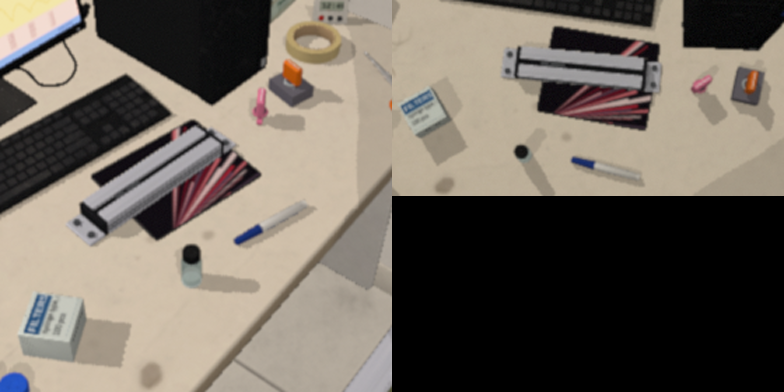

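The picture shows the orange anchor in its grey block at scene (389,163) / top (445,229). The pink look-alike stands free at scene (365,185) / top (412,230), with the pink-striped card under the rail and the tape roll nearby. I choose the orange one. Next I check the clearances and the wrist mount.

```bash
python3 - <<'E'
from h import *
np.set_printoptions(precision=2,suppress=True)
s=snap('top');c=cloud(s)
im=s['image'];hsv=cv2.cvtColor(im,cv2.COLOR_RGB2HSV)
for n in ['scene','top']:
    s=snap(n);c=cloud(s);hsv=cv2.cvtColor(s['image'],cv2.COLOR_RGB2HSV)
    m=(abs(hsv[...,0].astype(int)-11)<6)&(hsv[...,1]>190)&(hsv[...,2]>150)&(abs(c[...,0]-535)<40)&(abs(c[...,1]+365)<40)
    p=c[m];print(n,m.sum(),p.min(0),p.max(0),p[p[:,2]>52].mean(0))
    # tall stuff
    b=(c[...,0]>350)&(c[...,0]<800)&(c[...,1]>-550)&(c[...,1]<350)&(c[...,2]>75)&(s['depth']>0)
    ys=c[b]
    for y in range(-550,350,50):
        q=ys[(ys[:,1]>=y)&(ys[:,1]<y+50)]
        if len(q)>5: print(y,len(q),q.min(0),q.max(0))
w=snap('wrist');print(w['mount'],w['mtx'],w['T'])
st=arm.state();print(R.from_quat(st['orientation']).as_matrix())
E
```

```text
scene 114 [ 517.78 -374.69   30.86] [ 553.21 -360.46   68.66] [ 534.06 -367.9    59.81]
-450 186 [ 605.33 -418.86   83.69] [ 799.88 -400.03  327.25]
-400 2206 [ 602.48 -399.98   75.18] [ 799.84 -350.01  328.51]
-350 2223 [ 606.13 -349.98   75.04] [ 799.96 -300.03  328.24]
-300 7436 [ 606.77 -300.     75.01] [ 799.99 -250.05  327.73]
-250 6 [ 623.08 -249.91  164.23] [ 668.29 -249.07  309.03]
top 24 [ 522.8  -369.95   47.11] [ 554.58 -360.71   65.74] [ 539.97 -366.01   61.71]
-550 30 [ 703.79 -548.92   81.77] [ 797.85 -535.14  125.21]
-450 253 [ 612.41 -413.47  316.09] [ 799.66 -400.01  328.37]
-400 2646 [ 604.92 -399.99   75.23] [ 799.76 -350.    330.55]
-350 2583 [ 607.29 -349.98   75.1 ] [ 799.89 -300.    328.7 ]
-300 3457 [ 610.3  -299.97   75.3 ] [ 799.81 -250.01  328.7 ]
[[   0.     -0.95   -0.32   80.66]
 [   1.      0.     -0.     -0.49]
 [   0.     -0.32    0.95 -140.96]
 [   0.      0.      0.      1.  ]] [[357.98   0.   315.76]
 [  0.   357.98 236.13]
 [  0.     0.     1.  ]] [[   0.36   -0.89   -0.29  298.73]
 [  -0.93   -0.34   -0.11 -554.33]
 [  -0.      0.32   -0.95  372.29]
 [   0.      0.      0.      1.  ]]
[[ 0.93  0.36  0.  ]
 [ 0.36 -0.93 -0.  ]
 [-0.    0.   -1.  ]]
```

```bash
python3 -m pendant '[[[0.1,0.07,0.02,0,0,0.09,1],[0.1,0.07,0.02,0,0,0.09,1],[0.1,0.07,0.02,0,0,0.09,1],[0.1,0.07,0.02,0,0,0.09,1],[0.1,0.07,0.02,0,0,0.09,1],[0.1,0.07,0.02,0,0,0.09,1],[0.1,0.07,0,0,0,0.09,1],[0.1,0.07,0,0,0,0.09,1],[0.1,0.07,0,0,0,0.09,1],[0.1,0.07,0,0,0,0.09,1]]]'; python3 -c "
from h import *
s=arm.state();print(s['qpos'],R.from_quat(s['orientation']).as_matrix()[:,0])"
```

```text
time: 2.1
ee_pos: [374.0, -477.8, 250.5]
orientation: [0.611, 0.792, -0.002, 0.003]
ft_force: [-0.6, 0.4, 0.4]
gripper_width: 0.999
[ 1.16035321  0.69029577 -0.59815424  1.59463085  0.44841938  0.99106703
  0.67762148] [-0.25387154  0.96721335 -0.00689715]
```

```bash
python3 -m pendant '[[[0.1,0.07,0,0,0,0.09,1],[0.1,0.07,0,0,0,0.09,1],[0.1,0.07,0,0,0,0.09,1],[0.1,0.07,0,0,0,0.09,1],[0.1,0.07,0,0,0,0.09,1],[0.1,0.07,0,0,0,0.09,1],[0.1,0.07,0,0,0,0.09,1],[0.1,0.07,0,0,0,0.09,1],[0.08,0.07,0,0,0,0.08,1],[0,0,0,0,0,0,1]]]'; python3 - <<'E'
from h import *
np.set_printoptions(precision=2,suppress=True)
st=arm.state();print(st['qpos'],R.from_quat(st['orientation']).as_matrix()[:,0])
s=snap('wrist');save('w1.png',s['image'])
for t in ['handle','anchor','holder']:
    for r in arm.tip_of(t,'wrist')[:3]:
        u,v=r['point'][0]*640,r['point'][1]*480
        print(t,round(r['confidence'],2),np.round([u,v]),pt(s,min(u,639),min(v,479)))
E
```

```text
time: 3.1
ee_pos: [512.0, -378.8, 250.6]
orientation: [0.002, 1.0, -0.001, 0.005]
ft_force: [-0.6, 0.1, 0.3]
gripper_width: 0.999
[ 1.02  0.82 -0.92  1.49  0.68  1.17  1.56] [-1.    0.   -0.01]
handle 0.75 [322. 225.] [ 530.55 -372.88   62.1 ]
handle 0.6 [414. 229.] [ 536.69 -281.32   53.91]
anchor 0.86 [324. 215.] [ 520.17 -370.43   62.86]
anchor 0.61 [406. 211.] [ 527.81 -282.47   19.24]
holder 0.8 [323. 212.] [ 517.91 -372.11   61.46]
```

View pics/w1.png

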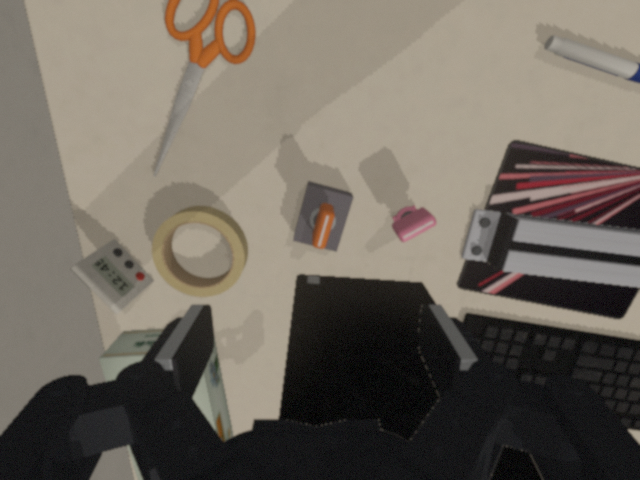

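The orange-handled anchor with its white line sits at (323,226) in the grey block; the pink one is at (412,223). I measure the handle's axis and the rail now.

```bash
cat > meas.py <<'E'
from h import *
np.set_printoptions(precision=2,suppress=True)
def orange(s,near=None):
    hsv=cv2.cvtColor(s['image'],cv2.COLOR_RGB2HSV);c=cloud(s)
    m=((abs(hsv[...,0].astype(int)-10)<7)&(hsv[...,1]>150)&(hsv[...,2]>90)&(s['depth']>0)).astype(np.uint8)
    m=cv2.morphologyEx(m,cv2.MORPH_CLOSE,np.ones((5,5)))
    # keep the blob near expected point
    if near is not None: m=m&(np.linalg.norm(c[...,:2]-near,axis=-1)<45)
    return m.astype(bool),c
if __name__=='__main__':
    s=snap('wrist');m,c=orange(s,(534,-367))
    p=c[m];print('n',m.sum(),p.min(0),p.max(0),np.percentile(p[:,2],[5,50,95]))
    t=p[p[:,2]>np.percentile(p[:,2],95)-5]
    (cx,cy),(w,h),a=cv2.minAreaRect(t[:,:2].astype(np.float32)); print('top rect',cx,cy,w,h,a)
    cc=t.mean(0);e=np.linalg.svd(t[:,:2]-cc[:2],full_matrices=False)[2][0];print(cc,np.degrees(np.arctan2(e[1],e[0])))
    # white line pixels
    v,u=np.nonzero(m);w=(s['image'][m].min(1)>130);print('white',w.sum())
    if w.sum()>4:
        q=np.array([onz(s,a,b,64) for a,b in zip(u[w],v[w])]);e=np.linalg.svd(q[:,:2]-q[:,:2].mean(0),full_matrices=False)[2][0]
        print(q.mean(0),q.min(0),q.max(0),np.degrees(np.arctan2(e[1],e[0])))
    # holder
    b=(abs(c[...,0]-532)<50)&(abs(c[...,1]+368)<50)&(c[...,2]>17)&(c[...,2]<30)
    print('holder',cv2.minAreaRect(c[b][:,:2].astype(np.float32)),np.median(c[b][:,2]))
    big=cv2.resize(s['image'][170:270,270:370],None,fx=4,fy=4,interpolation=2)
    save('crop_%d.png'%int(arm.state()['time']*100),big)
E
python3 meas.py; ls pics
```

```text
n 512 [ 515.43 -381.07   33.07] [ 552.69 -362.35   64.83] [44.15 61.49 63.49]
top rect 534.1331787109375 -371.8029479980469 13.570550918579102 36.128204345703125 74.632568359375
[ 533.81 -372.2    61.78] -14.585981167107088
white 22
[ 536.69 -372.32   64.  ] [ 526.09 -376.2    64.  ] [ 549.45 -369.43   64.  ] -15.259208707153107
holder ((535.9985961914062, -372.06903076171875), (50.12604522705078, 64.48954772949219), 74.72272491455078) 22.454224540465958
both.png
crop_335.png
scene.png
top.png
w1.png
```

```bash
python3 -m pendant '[[[0.04,0.012,-0.17,0,0,-0.042,1],[0.04,0.012,-0.17,0,0,-0.042,1],[0.04,0.012,-0.17,0,0,-0.042,1],[0.04,0.012,-0.16,0,0,-0.042,1],[0,0,0,0,0,0,1]]]'; python3 meas.py;python3 -c "
from h import *
s=arm.state();print(s['qpos'],s['ee_pos'],R.from_quat(s['orientation']).as_matrix())"; ls pics
```

```text
time: 3.85
ee_pos: [530.1, -381.3, 148.4]
orientation: [0.15, 0.989, -0.006, 0.003]
ft_force: [-1.1, -0.5, -0.2]
gripper_width: 0.999
n 891 [ 515.63 -381.3    32.54] [ 553.3  -361.34   64.07] [40.18 61.4  62.87]
top rect 534.6149291992188 -371.50421142578125 12.923751831054688 37.353187561035156 74.29410552978516
[ 533.18 -371.18   61.53] -14.396550235987402
white 0
holder ((535.9988403320312, -372.1174011230469), (50.13566970825195, 64.79678344726562), 74.68310546875) 22.40909368487462
[ 0.93564393  0.91815684 -0.77058434  1.54222787  0.74415031  0.98051637
  1.20809605] [ 530.6156431  -382.11120664  150.23010769] [[-0.95542904  0.29516336  0.00582647]
 [ 0.29505415  0.95536669 -0.01474915]
 [-0.00991982 -0.01237265 -0.99987425]]
both.png
crop_335.png
crop_390.png
scene.png
top.png
w1.png
```

View pics/crop_390.png

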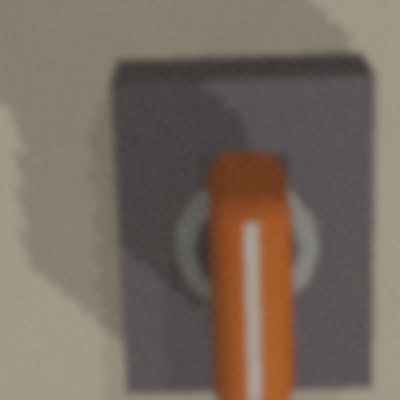

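```bash
python3 - <<'E'
from h import *
np.set_printoptions(precision=2,suppress=True)
for i in range(4):
    s=arm.state();print(s['time'],s['ee_pos'],s['orientation']); 
    w=arm.snapshot('wrist')
E
```

```text
3.9 [ 530.62 -382.11  150.23] [ 0.15  0.99 -0.01  0.  ]
3.95 [ 531.55 -382.39  151.7 ] [ 0.15  0.99 -0.01  0.01]
4.0 [ 532.2  -382.45  152.61] [ 0.15  0.99 -0.01  0.01]
4.05 [ 532.54 -382.39  153.06] [ 0.15  0.99 -0.01  0.01]
```

```bash
python3 -m pendant '[[[0.005,0.025,-0.1,0.0045,0.002,0.01,0.6],[0.005,0.025,-0.15,0.0045,0.002,0.01,0.6],[0.005,0.02,-0.15,0,0,0.01,0.6],[0,0,-0.1,0,0,0,0.6],[0,0,0,0,0,0,0.6],[0,0,0,0,0,0,0.6]]]'; python3 - <<'E'
from h import *
np.set_printoptions(precision=3,suppress=True)
arm.snapshot('wrist')
s=arm.state();M=R.from_quat(s['orientation']).as_matrix();print(s['ee_pos'],M[:,2],np.degrees(np.arctan2(M[1,0],M[0,0])),s['ft_force'])
E
```

```text
time: 4.7
ee_pos: [534.5, -371.4, 73.2]
orientation: [0.124, 0.992, 0.0, 0.003]
ft_force: [1.0, 0.1, -0.0]
gripper_width: 0.601
[ 534.269 -371.473   73.227] [ 0.006 -0.001 -1.   ] 165.78253922185561 [-0.513 -0.195 -0.747]
```

```bash
python3 -m pendant '[[[0,0,-0.14,0,0.004,0,0.6],[0,0,-0.14,0,0,0,0.6],[0,0,0,0,0,0,0.6],[0,0,0,0,0,0,0.6]]]' 60; python3 - <<'E'
from h import *
np.set_printoptions(precision=3,suppress=True)
s=arm.state();M=R.from_quat(s['orientation']).as_matrix();print(s['ee_pos'],M[:,2],np.degrees(np.arctan2(M[1,0],M[0,0])),s['ft_force'])
E
```

```text
time: 5.15
ee_pos: [536.0, -372.7, 31.0]
orientation: [0.124, 0.992, -0.001, 0.002]
ft_force: [0.1, -0.0, 0.8]
gripper_width: 0.6
[ 536.033 -372.663   30.982] [ 0.003 -0.003 -1.   ] 165.72304280811616 [ 0.14  -0.029  0.84 ]
```

```bash
python3 -m pendant '[[[0,0,0.013,0,0,0,0.3],[0,0,0,0,0,0,0],[0,0,0,0,0,0,0],[0,0,0,0,0,0,0],[0,0,0,0,0,0,0],[0,0,0,0,0,0,0],[0,0,0,0,0,0,0]]]' 60; python3 - <<'E'
from h import *
np.set_printoptions(precision=3,suppress=True)
s=arm.state();M=R.from_quat(s['orientation']).as_matrix();print(s['ee_pos'],M[:,2],np.degrees(np.arctan2(M[1,0],M[0,0])),s['ft_force'],s['ft_torque'])
E
```

```text
time: 5.85
ee_pos: [537.1, -373.5, 35.7]
orientation: [0.125, 0.992, -0.002, 0.003]
ft_force: [-0.3, 0.3, -2.9]
gripper_width: 0.153
[ 537.067 -373.455   35.738] [ 0.006 -0.005 -1.   ] 165.6924127281536 [-0.268  0.292 -2.944] [ 0.06  -0.018 -0.037]
```

```bash
python3 -m pendant '[[[0,0,0.15,0,0,0,0],[0,0,0.2,0,0,0,0],[0,0,0.2,0,0,0,0],[-0.05,0.1,0.15,0,0,0,0],[-0.1,0.2,0.1,0,0,0,0],[-0.1,0.25,0,0,0,0,0],[-0.1,0.25,0,0,0,0,0],[0,0.25,0,0,0,0,0],[0,0.25,0,0,0,0,0],[0,0,0,0,0,0,0]]]'; python3 - <<'E'
from h import *
np.set_printoptions(precision=3,suppress=True)
s=arm.state();M=R.from_quat(s['orientation']).as_matrix();print(s['ee_pos'],M[:,2],np.degrees(np.arctan2(M[1,0],M[0,0])),s['ft_force'],s['gripper_width'],s['qpos'])
w=snap('wrist');save('w2.png',w['image'])
for n in ['top','scene','wrist']:
    s=w if n=='wrist' else snap(n); c=cloud(s)
    b=(c[...,0]>480)&(c[...,0]<660)&(c[...,1]>-195)&(c[...,1]<110)&(abs(c[...,2]-30)<3.5)
    b&=(s['image'].min(-1)>90)
    q=c[b];print(n,b.sum(),cv2.minAreaRect(q[:,:2].astype(np.float32)) if b.sum()>9 else '',np.median(q[:,2]))
    e=np.linalg.svd(q[:,:2]-q[:,:2].mean(0),full_matrices=False)[2][0];print(q.mean(0),np.degrees(np.arctan2(e[1],e[0])))
    for t in ['rail','slot_floor','handle']:
        for r in arm.tip_of(t,n)[:2]:
            u,v=r['point'][0]*640,r['point'][1]*480
            print(t,round(r['confidence'],2),np.round([u,v]),onz(s,u,v,{'rail':0,'slot_floor':19,'handle':150}[t]))
E
```

```text
time: 6.85
ee_pos: [480.3, -172.9, 159.5]
orientation: [0.127, 0.992, -0.002, 0.004]
ft_force: [-0.3, 0.2, -1.6]
gripper_width: 0.151
[ 480.302 -172.936  159.483] [ 0.008 -0.004 -1.   ] 165.4293940851611 [-0.255  0.161 -1.631] 0.1509050551540898 [ 0.711  0.748 -0.766  1.971  0.784  0.737  0.783]
top 1122 ((581.646240234375, -44.31977844238281), (236.2954864501953, 62.04067611694336), 82.51445770263672) 30.625429869810432
[582.509 -39.247  30.508] -96.3136691981399
rail 0.83 [325. 221.] [580.499 -48.482   0.   ]
slot_floor 0.69 [325. 219.] [581.584 -50.357  19.   ]
handle 0.38 [378. 240.] [ 493.947 -177.724  150.   ]
scene 1684 ((580.37646484375, -54.81358337402344), (252.72879028320312, 65.79119110107422), 82.4256362915039) 30.95050991314821
[579.482 -44.324  30.764] 82.05922536101158
rail 0.67 [292. 240.] [581.003 -58.062   0.   ]
slot_floor 0.8 [290. 234.] [583.603 -57.049  19.   ]
handle 0.57 [365. 182.] [ 471.742 -174.622  150.   ]
handle 0.49 [364. 170.] [ 495.029 -205.23   150.   ]
wrist 13786 ((580.4551391601562, -45.8233642578125), (247.3017120361328, 61.16655731201172), 82.50792694091797) 28.299764445087447
[578.808 -41.45   28.289] -98.5453325935496
rail 0.56 [469. 282.] [578.386 -51.98    0.   ]
slot_floor 0.83 [477. 293.] [579.022 -53.161  19.   ]
handle 0.62 [314. 324.] [ 493.031 -176.963  150.   ]
handle 0.56 [209. 325.] [ 480.465 -226.035  150.   ]
```

View pics/w2.png

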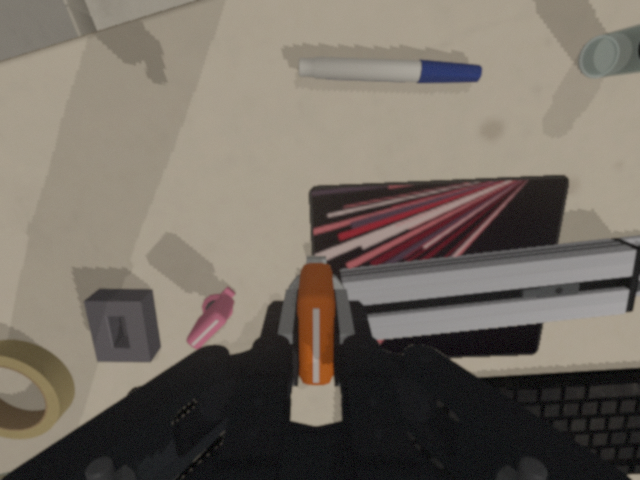

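```bash
python3 -m pendant '[[[0.064,0.058,0,0,0,-0.092,0],[0.064,0.058,0,0,0,-0.092,0],[0.064,0.058,-0.03,0,0,-0.092,0],[0.064,0.058,-0.04,0,0,-0.092,0],[0.064,0.058,-0.04,0,0,-0.092,0],[0.064,0.058,-0.04,0,0,-0.092,0],[0.064,0.058,-0.04,0,0,-0.092,0],[0.064,0.058,-0.04,0,0,-0.092,0],[0.064,0.058,-0.04,0,0,-0.092,0],[0.064,0.058,0,0,0,-0.092,0],[0,0,0,0,0,0,0],[0,0,0,0,0,0,0]]]'
cat > rail.py <<'E'
from h import *
np.set_printoptions(precision=2,suppress=True)
s0=arm.state();M=R.from_quat(s0['orientation']).as_matrix();print(s0['ee_pos'],M[:,2],np.degrees(np.arctan2(M[1,0],M[0,0])),s0['ft_force'],s0['gripper_width'])
s=snap('wrist');n='w_%d.png'%int(s0['time']*100);save(n,s['image']);print(n)
hsv=cv2.cvtColor(s['image'],cv2.COLOR_RGB2HSV)
m=((abs(hsv[...,0].astype(int)-10)<7)&(hsv[...,1]>150)&(hsv[...,2]>90)).astype(np.uint8)
m=cv2.morphologyEx(m,cv2.MORPH_CLOSE,np.ones((7,7)));m[:, :230]=0;m[:,410:]=0
v,u=np.nonzero(m);w=(s['image'][v,u].min(1)>130)
# handle top plane in tool coords z=-28
Ti=np.linalg.inv(np.vstack([M.T@np.eye(3),[0,0,0]])[:3]) if 0 else None
q=[]
for a,b in zip(u,v):
    d=np.linalg.inv(s['mtx'])@[a,b,1.];d=s['mount'][:3,:3]@d;o=np.array(s['mount'])[:3,3];q.append(o+d*(-28-o[2])/d[2])
q=np.array(q);print('orange tool x,y range',q.min(0),q.max(0),'white',w.sum())
if w.sum()>10:
    k=q[w];e=np.linalg.svd(k[:,:2]-k[:,:2].mean(0),full_matrices=False)[2][0];print('white',k.mean(0),k.min(0),k.max(0),np.degrees(np.arctan2(e[1],e[0])))
c=cloud(s)
b=(c[...,0]>500)&(c[...,0]<660)&(c[...,1]>-195)&(c[...,1]<110)&(abs(c[...,2]-29.5)<4)&(s['image'].min(-1)>90)
print('n',b.sum(),np.median(c[b][:,2]))
# project along rail: slot edges via gray pixels on z=30 plane
ang=np.radians(82.5)
vv,uu=np.nonzero(b);P=np.array([onz(s,a,bb,30) for a,bb in zip(uu,vv)])[:,:2]
for it in range(3):
    ex=np.array([np.cos(ang),np.sin(ang)]);ey=np.array([-ex[1],ex[0]])
    r=(P-[580.5,-47])@np.stack([ex,ey],1)
    L=[]
    for x0 in range(-120,120,10):
        k=r[(r[:,0]>=x0)&(r[:,0]<x0+10)][:,1];k=np.sort(k)
        if len(k)<60: continue
        g=np.diff(k);i=[j for j in range(len(g)) if abs((k[j]+k[j+1])/2)<14]
        j=max(i,key=lambda j:g[j]) if i else None
        if j is not None and g[j]>5: L.append([x0+5,k[0],k[j],k[j+1],k[-1]])
    L=np.array(L)
    if len(L)<3: print(L);break
    sl=np.polyfit(L[:,0],(L[:,2]+L[:,3])/2,1);ang+=np.arctan(sl[0])
print(L);print('ang',np.degrees(ang),'mid offset at x=0',sl[1],'outer mid',(L[:,1]+L[:,4]).mean()/2)
E
python3 rail.py
```

```text
time: 8.65
ee_pos: [578.3, -90.1, 115.0]
orientation: [0.771, 0.637, -0.004, -0.001]
ft_force: [-0.7, -0.3, -0.9]
gripper_width: 0.153
[578.28 -90.06 114.99] [-0.01 -0.   -1.  ] 79.18136144587358 [-0.66 -0.32 -0.9 ] 0.15325172296188266
w_865.png
orange tool x,y range [-15.85  -7.29 -28.  ] [ 33.33   6.33 -28.  ] white 0
n 23419 28.394825169495903
[[-85.   -29.53 -21.92  23.18  29.75]
 [-75.   -29.18 -16.71  17.42  29.77]
 [-65.   -29.39 -10.89   9.7   29.75]
 [-55.   -29.53  -5.88   5.97  29.77]
 [-45.   -29.14  -5.82   5.9   29.8 ]
 [-35.   -29.37  -5.86   5.93  29.77]
 [-25.   -29.51  -5.8    6.01  29.82]
 [-15.   -29.18  -5.78   5.99  29.77]
 [ -5.   -29.4   -5.79   5.97  29.82]
 [  5.   -29.49  -5.77   5.91  29.84]
 [ 15.   -29.26  -5.78   6.01  29.82]
 [ 85.   -29.29  -5.71   6.05  29.89]
 [ 95.   -29.42  -5.72   6.01  29.89]]
ang 82.5492685867658 mid offset at x=0 0.10096807175012266 outer mid 0.22214085247558685
```

View pics/w_865.png

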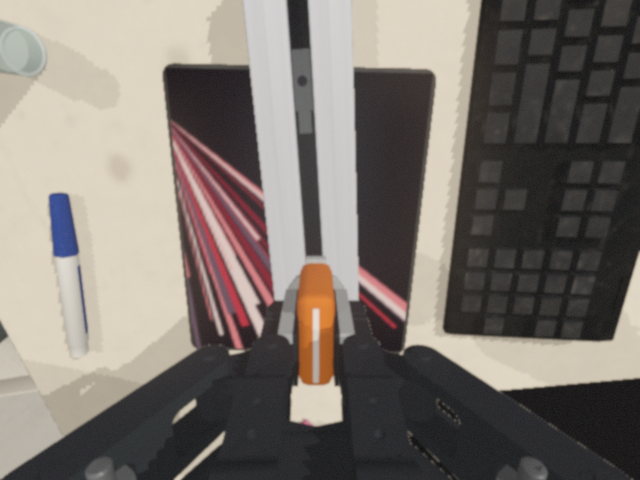

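Anchor held upright at (316,330); the slot runs up the picture, with the stop's pin tip at about (306,133).

```bash
python3 - <<'E'
from h import *
np.set_printoptions(precision=2,suppress=True)
s=snap('wrist');im=s['image'];mt=np.array(s['mount'])
def tool(u,v,z):
    d=mt[:3,:3]@(np.linalg.inv(s['mtx'])@[u,v,1.]);o=mt[:3,3];return o+d*(z-o[2])/d[2]
hsv=cv2.cvtColor(im,cv2.COLOR_RGB2HSV).astype(int)
W=[]
for v in range(285,395,4):
    row=hsv[v,285:350];o=np.nonzero((abs(row[:,0]-10)<8)&(row[:,1]>140)&(row[:,2]>90))[0]+285
    w=np.nonzero((hsv[v,306:326,1]<110)&(im[v,306:326].min(-1)>100))[0]+306
    print(v,(o.min(),o.max()) if len(o) else '',w.mean() if len(w) else '')
    if len(w): W.append(tool(w.mean(),v,-28))
W=np.array(W);print(W[[0,-1]],np.polyfit(W[:,0],W[:,1],1))
q=onz(s,306,133,26);ex=np.array([np.cos(np.radians(82.55)),np.sin(np.radians(82.55))])
print('pin',q,(q[:2]-[580.5,-47])@ex)
for v in range(90,160,4): print(v,im[v,303:308].mean((0,1)).astype(int),onz(s,305,v,26)[:2]@ex-np.array([580.5,-47])@ex)
c=cloud(s);m=np.zeros((480,640),bool);m[255:385,300:334]=1
p=c[m];a=arm.state();M=R.from_quat(a['orientation']).as_matrix();t=(p-a['ee_pos'])@M;t=t[(abs(t[:,1])<8)&(abs(t[:,0])<30)&(t[:,2]>-40)&(t[:,2]<0)]
print('top z tool',np.percentile(t[:,2],[2,10,50]));k=t[t[:,2]<np.percentile(t[:,2],10)+4];print(k.min(0),k.max(0))
E
```

```text
285 (np.int64(300), np.int64(331)) 
289 (np.int64(299), np.int64(332)) 
293 (np.int64(298), np.int64(333)) 
297 (np.int64(298), np.int64(334)) 
301 (np.int64(297), np.int64(334)) 
305 (np.int64(297), np.int64(334)) 
309 (np.int64(297), np.int64(335)) 316.0
313 (np.int64(297), np.int64(335)) 315.5
317 (np.int64(298), np.int64(334)) 315.5
321 (np.int64(298), np.int64(334)) 315.5
325 (np.int64(298), np.int64(333)) 315.5
329 (np.int64(298), np.int64(333)) 315.5
333 (np.int64(298), np.int64(333)) 315.5
337 (np.int64(299), np.int64(333)) 315.5
341 (np.int64(298), np.int64(333)) 315.5
345 (np.int64(298), np.int64(333)) 316.0
349 (np.int64(299), np.int64(333)) 315.5
353 (np.int64(298), np.int64(333)) 316.0
357 (np.int64(299), np.int64(333)) 315.5
361 (np.int64(299), np.int64(333)) 315.5
365 (np.int64(299), np.int64(333)) 316.0
369 (np.int64(299), np.int64(333)) 315.5
373 (np.int64(299), np.int64(333)) 316.0
377 (np.int64(301), np.int64(330)) 315.0
381 (np.int64(303), np.int64(328)) 315.5
385  315.5
389  315.5
393  315.5
[[ 16.34  -0.46 -28.  ]
 [-20.6   -0.63 -28.  ]] [ 0.  -0.6]
pin [584.78 -18.12  26.  ] 29.19414763398678
90 106 53.80187026262765
94 107 51.590135562968975
98 106 49.363660077942136
102 106 47.122295948080854
106 106 44.86589332978533
110 106 42.59430036192868
114 107 40.30736313178675
118 107 38.00492564027521
122 108 35.68682976647721
126 109 33.35291523144506
130 107 31.003019561258213
134 82 28.63697804931983
138 60 26.254623717873365
142 61 23.855787278720676
146 61 21.440297093121714
150 62 19.00797913085634
154 63 16.55865692842739
158 61 14.092151546384201
top z tool [-28.75 -28.14 -26.79]
[-18.58  -6.64 -31.17] [ 21.16   6.   -24.16]
```

```bash
cat > st.py <<'E'
from h import *
np.set_printoptions(precision=2,suppress=True)
for i in range(1):
    s=arm.state();M=R.from_quat(s['orientation']).as_matrix();a=np.radians(82.55);ex=np.array([np.cos(a),np.sin(a)]);ey=np.array([-ex[1],ex[0]])
    d=s['ee_pos'][:2]-np.array([580.5,-47]);f=s['ft_force'][:2]
    print('t',s['time'],'TCP',s['ee_pos'],'rail x %.2f y %.2f foot z %.2f'%(d@ex,d@ey,s['ee_pos'][2]-28.7),'zax',M[:2,2]*1000,'yaw %.2f'%np.degrees(np.arctan2(M[1,0],M[0,0])),'F rail %.2f %.2f z %.2f'%(f@ex,f@ey,s['ft_force'][2]),'T',s['ft_torque'],'g %.3f'%s['gripper_width'])
E
python3 -m pendant '[[[0,0.05,-0.09,0,-0.006,0.012,0],[0,0.05,-0.09,0,0,0.012,0],[0,0.05,-0.08,0,0,0.012,0],[0,0,0,0,0,0,0],[0,0,0,0,0,0,0],[0,0,0,0,0,0,0]]]'; python3 st.py
```

```text
time: 9.35
ee_pos: [576.8, -70.0, 74.5]
orientation: [0.751, 0.66, -0.001, 0.002]
ft_force: [0.1, -0.7, -1.1]
gripper_width: 0.152
t 9.35 TCP [576.81 -70.04  74.52] rail x -23.32 y 0.67 foot z 45.82 zax [ 1.32 -4.28] yaw 82.61 F rail -0.69 -0.21 z -1.13 T [-0.02 -0.03 -0.04] g 0.152
```

```bash
python3 -m pendant '[[[0.0077,0,-0.05,0.003,0.001,0,0],[0,0,-0.03,0,0,0,0],[0,0,0,0,0,0,0],[0,0,0,0,0,0,0],[0,0,0,0,0,0,0]]]'; python3 st.py; python3 rail.py | tail -8
```

```text
time: 9.85
ee_pos: [579.0, -71.4, 62.4]
orientation: [0.752, 0.659, 0.001, 0.001]
ft_force: [0.4, -0.4, -1.0]
gripper_width: 0.153
t 9.85 TCP [578.98 -71.45  62.36] rail x -24.44 y -1.66 foot z 33.66 zax [ 1.61 -0.16] yaw 82.51 F rail -0.35 -0.44 z -1.02 T [0.02 0.01 0.  ] g 0.153
 [ -15.    -29.43   -5.9     6.03   29.7 ]
 [  -5.    -29.43   -5.84    5.94   29.68]
 [   5.    -29.44   -5.77    6.25   29.66]
 [  15.    -29.46   -5.74    6.11   29.67]
 [  85.    -29.52   -6.11    5.95   29.6 ]
 [  95.    -29.52   -6.03    5.86   29.59]
 [ 105.    -29.52   -6.      6.14   29.58]]
ang 82.63561962637948 mid offset at x=0 -0.07676813190617861 outer mid -0.10230041751744089
```

```bash
python3 -m pendant '[[[-0.006,0,0,0,0,0,0],[0,0,0,0,0,0,0],[0,0,0,0,0,0,0]]]' >/dev/null; python3 - <<'E'
exec(open('st.py').read())
for i in range(4): arm.snapshot('wrist'); exec(open('st.py').read())
E
```

```text
t 10.2 TCP [578.23 -71.38  62.79] rail x -24.46 y -0.91 foot z 34.09 zax [ 2.37 -0.19] yaw 82.52 F rail 0.27 -0.38 z -1.45 T [-0.03  0.03  0.03] g 0.149
t 10.25 TCP [578.15 -71.39  62.74] rail x -24.48 y -0.83 foot z 34.04 zax [ 2.17 -0.19] yaw 82.51 F rail 0.44 0.29 z -1.36 T [-0.    0.01  0.03] g 0.148
t 10.3 TCP [578.2  -71.37  62.74] rail x -24.47 y -0.88 foot z 34.04 zax [ 2.24 -0.16] yaw 82.51 F rail -0.04 0.27 z -1.48 T [ 0.01  0.05 -0.04] g 0.157
t 10.35 TCP [578.18 -71.37  62.7 ] rail x -24.47 y -0.86 foot z 34.00 zax [ 2.16 -0.17] yaw 82.52 F rail 0.11 0.52 z -1.60 T [0.01 0.04 0.03] g 0.151
t 10.4 TCP [578.18 -71.4   62.68] rail x -24.49 y -0.87 foot z 33.98 zax [ 2.15 -0.18] yaw 82.52 F rail -0.09 0.14 z -0.94 T [-0.02  0.03 -0.04] g 0.157
```

```bash
python3 -m pendant '[[[-0.001,0,-0.02,0,0.001,0,0],[0,0,-0.02,0,0,0,0],[0,0,0,0,0,0,0]]]' >/dev/null; python3 st.py; python3 -m pendant '[[[0,0,-0.015,0,0,0,0],[0,0,0,0,0,0,0]]]' >/dev/null; python3 st.py
```

```text
t 10.7 TCP [578.03 -71.4   56.17] rail x -24.51 y -0.72 foot z 27.47 zax [ 0.47 -0.17] yaw 82.51 F rail 0.02 -0.17 z -1.20 T [-0.03  0.02 -0.01] g 0.157
t 10.9 TCP [577.88 -71.36  53.46] rail x -24.49 y -0.56 foot z 24.76 zax [ 0.02 -0.13] yaw 82.52 F rail 0.26 -0.15 z -1.25 T [0.   0.04 0.01] g 0.154
```

```bash
for i in 1; do python3 -m pendant '[[[0,0,-0.02,0,0,0,0],[0,0,-0.01,0,0,0,0],[0,0,0,0,0,0,0]]]' >/dev/null; python3 st.py; done;  python3 -m pendant '[[[0,0,-0.01,0,0,0,0],[0,0,0,0,0,0,0]]]' >/dev/null; python3 st.py
```

```text
t 11.2 TCP [577.93 -71.35  48.52] rail x -24.48 y -0.60 foot z 19.82 zax [ 0.06 -0.13] yaw 82.52 F rail 0.56 0.25 z -1.68 T [ 0.03 -0.02 -0.02] g 0.152
t 11.4 TCP [578.06 -71.32  46.99] rail x -24.43 y -0.74 foot z 18.29 zax [ 0.35 -0.08] yaw 82.52 F rail 0.19 0.31 z -1.92 T [ 0.03 -0.01  0.01] g 0.152
```

```bash
python3 -m pendant '[[[0,0,-0.008,0,0,0,0],[0,0,0,0,0,0,0]]]' >/dev/null; python3 st.py;  python3 -m pendant '[[[0,0,-0.008,0,0,0,0],[0,0,0,0,0,0,0]]]' >/dev/null; python3 st.py;python3 -m pendant '[[[0,0,-0.008,0,0,0,0],[0,0,0,0,0,0,0]]]' >/dev/null; python3 st.py
```

```text
t 11.6 TCP [578.23 -71.3   46.45] rail x -24.39 y -0.90 foot z 17.75 zax [ 0.82 -0.36] yaw 82.51 F rail 0.26 1.27 z 3.79 T [ 0.    0.31 -0.06] g 0.152
t 11.8 TCP [578.4  -71.37  45.91] rail x -24.44 y -1.08 foot z 17.21 zax [ 1.42 -0.7 ] yaw 82.51 F rail -0.07 1.60 z 4.19 T [-0.03  0.33 -0.02] g 0.153
t 12.0 TCP [578.53 -71.33  45.07] rail x -24.38 y -1.20 foot z 16.37 zax [ 1.86 -0.81] yaw 82.51 F rail -0.23 1.70 z 5.48 T [-0.02  0.32  0.02] g 0.152
```

```bash
python3 -m pendant '[[[-0.004,0,-0.01,0,0.001,0,0],[0,0,-0.008,0,0,0,0],[0,0,0,0,0,0,0]]]' >/dev/null; python3 st.py;  python3 -m pendant '[[[-0.002,0,-0.005,0,0,0,0],[0,0,0,0,0,0,0]]]' >/dev/null; python3 st.py
```

```text
t 12.3 TCP [578.72 -71.33  43.18] rail x -24.35 y -1.39 foot z 14.48 zax [ 2.02 -1.03] yaw 82.52 F rail -0.06 1.04 z 6.84 T [-0.05  0.43 -0.02] g 0.151
t 12.5 TCP [578.73 -71.36  43.09] rail x -24.39 y -1.40 foot z 14.39 zax [ 2.83 -1.27] yaw 82.51 F rail -1.01 1.38 z 5.89 T [0.   0.46 0.02] g 0.154
```

```bash
python3 -m pendant '[[[-0.003,0,-0.008,0,0.002,0,0],[0.0043,0.033,0,0,0,0,0],[0.0043,0.033,0,0,0,0,0],[0.0043,0.033,0,0,0,0,0],[0.0043,0.033,0,0,0,0,0],[0.0043,0.033,0,0,0,0,0],[0.0043,0.033,0,0,0,0,0],[0,0,0,0,0,0,0]]]' >/dev/null; python3 st.py
```

```text
t 13.3 TCP [582.28 -50.97  44.26] rail x -3.71 y -2.28 foot z 15.56 zax [ -0.5  -14.87] yaw 82.08 F rail 2.76 1.40 z 5.05 T [ 0.67  0.37 -0.  ] g 0.152
```

```bash
python3 -m pendant '[[[-0.004,0,-0.004,0.0095,0,0.003,0],[0,0,0,0,0,0,0],[0,0,0,0,0,0,0]]]' >/dev/null; python3 st.py; python3 -m pendant '[[[0,0,0,0,0,0,0],[0,0,0,0,0,0,0]]]' >/dev/null; python3 st.py
```

```text
t 13.6 TCP [582.21 -51.04  44.23] rail x -3.79 y -2.22 foot z 15.53 zax [0.75 0.3 ] yaw 82.39 F rail 0.16 1.25 z 5.21 T [ 0.08  0.32 -0.03] g 0.150
t 13.8 TCP [582.26 -51.01  44.32] rail x -3.75 y -2.26 foot z 15.62 zax [0.91 0.44] yaw 82.40 F rail 0.01 0.53 z 4.44 T [-0.03  0.26 -0.01] g 0.151
```

```bash
python3 -m pendant '[[[-0.006,0,-0.006,0,0,0.001,0],[0.002,0.033,0,0.002,0,0,0],[0.002,0.033,0,0.002,0,0,0],[0.002,0.033,0,0.002,0,0,0],[0.002,0.033,0,0.002,0,0,0],[0.002,0.033,-0.003,0.002,0,0,0],[0,0,0,0,0,0,0],[0,0,0,0,0,0,0]]]' >/dev/null; python3 st.py
```

```text
t 14.6 TCP [584.6  -32.72  44.14] rail x 14.69 y -2.21 foot z 15.44 zax [3.87 7.1 ] yaw 82.23 F rail 0.09 1.48 z 4.94 T [-0.14  0.32  0.01] g 0.153
```

```bash
python3 -m pendant '[[[-0.005,0.01,-0.006,-0.0045,0.0025,0.002,0],[0.0015,0.02,0,0,0,0,0],[0.0015,0.02,0,0,0,0,0],[0,0,0,0,0,0,0]]]' >/dev/null; python3 st.py; python3 -m pendant '[[[0,0.013,0,0,0,0,0],[0,0.013,0,0,0,0,0],[0,0,0,0,0,0,0]]]' >/dev/null; python3 st.py
```

```text
t 15.0 TCP [585.18 -28.5   43.91] rail x 18.95 y -2.25 foot z 15.21 zax [ 1.29 -5.04] yaw 82.30 F rail 1.61 1.51 z 5.10 T [0.54 0.4  0.  ] g 0.156
t 15.3 TCP [585.38 -26.67  44.19] rail x 20.79 y -2.21 foot z 15.49 zax [ 1.49 -8.21] yaw 82.23 F rail 1.79 1.46 z 5.17 T [ 0.28  0.45 -0.01] g 0.155
```

```bash
python3 -m pendant '[[[-0.002,0.01,-0.004,0.004,0,0.001,0],[0,0,0,0,0,0,0],[0,0,0,0,0,0,0]]]' >/dev/null; python3 st.py; python3 -m pendant '[[[0.001,0.013,0,0.001,0,0,0],[0,0,0,0,0,0,0]]]' >/dev/null; python3 st.py;python3 -m pendant '[[[0.001,0.013,0,0.001,0,0,0],[0,0,0,0,0,0,0]]]' >/dev/null; python3 st.py
```

```text
t 15.6 TCP [585.46 -25.91  43.97] rail x 21.55 y -2.19 foot z 15.27 zax [ 2.25 -3.06] yaw 82.31 F rail 0.94 1.77 z 4.73 T [-0.03  0.33  0.04] g 0.153
t 15.8 TCP [585.6  -24.98  44.11] rail x 22.50 y -2.21 foot z 15.41 zax [ 2.16 -2.94] yaw 82.28 F rail 1.65 1.05 z 4.78 T [ 0.28  0.3  -0.01] g 0.154
t 16.0 TCP [585.72 -24.17  44.24] rail x 23.32 y -2.22 foot z 15.54 zax [ 1.98 -2.99] yaw 82.23 F rail 1.15 1.64 z 4.63 T [ 0.22  0.33 -0.03] g 0.151
```

```bash
for i in 1 2 3; do python3 -m pendant '[[[0.001,0.014,-0.002,0.001,0.001,0.001,0],[0,0,0,0,0,0,0]]]' >/dev/null; python3 st.py; done
```

```text
t 16.2 TCP [585.76 -24.08  44.14] rail x 23.41 y -2.25 foot z 15.44 zax [-0.1  -4.31] yaw 82.26 F rail 1.13 1.66 z 4.10 T [0.33 0.34 0.  ] g 0.154
t 16.4 TCP [585.81 -24.11  44.15] rail x 23.39 y -2.30 foot z 15.45 zax [-2.11 -5.75] yaw 82.29 F rail 1.15 0.71 z 5.48 T [0.32 0.32 0.01] g 0.149
t 16.6 TCP [585.85 -24.05  44.12] rail x 23.45 y -2.33 foot z 15.42 zax [-4.16 -7.03] yaw 82.31 F rail 0.94 1.45 z 5.56 T [0.31 0.32 0.04] g 0.155
```

```bash
python3 -m pendant '[[[0.002,0.025,-0.004,0.003,-0.002,0.001,0],[0,0,0,0,0,0,0]]]' >/dev/null; python3 st.py; python3 -m pendant '[[[0.002,0.03,-0.004,0.003,0,0.001,0]]]' >/dev/null; python3 st.py; python3 -m pendant '[[[0,0,0,0,0,0,0]]]' >/dev/null; python3 st.py
```

```text
t 16.8 TCP [585.81 -23.81  43.78] rail x 23.68 y -2.26 foot z 15.08 zax [-1.99 -7.15] yaw 82.29 F rail -1.04 1.58 z 4.53 T [-0.04  0.3   0.02] g 0.149
t 16.9 TCP [585.95 -22.44  43.44] rail x 25.06 y -2.22 foot z 14.74 zax [-2.57 -6.6 ] yaw 82.27 F rail -6.86 1.10 z 7.70 T [-1.47  0.33  0.02] g 0.150
t 17.0 TCP [585.92 -23.44  43.54] rail x 24.06 y -2.32 foot z 14.84 zax [-2.76 -8.01] yaw 82.24 F rail -0.79 1.09 z 5.07 T [-0.04  0.37  0.01] g 0.155
```

```bash
cat > hz.py <<'E'
from h import *
np.set_printoptions(precision=2,suppress=True)
s=snap('wrist');c=cloud(s);st=arm.state();M=R.from_quat(st['orientation']).as_matrix();t=(c-st['ee_pos'])@M
hsv=cv2.cvtColor(s['image'],cv2.COLOR_RGB2HSV).astype(int)
m=(abs(t[...,1])<5)&(abs(t[...,0])<14)&(abs(t[...,2]+28)<5)&(s['depth']>0)
ht=np.median(c[m][:,2])
a=np.radians(82.55);ex=np.array([np.cos(a),np.sin(a)]);r=(c[...,:2]-[580.5,-47])@np.array([[ex[0],-ex[1]],[ex[1],ex[0]]])
for lo,hi in [(8,26),(-26,-8)]:
    b=(r[...,1]>lo)&(r[...,1]<hi)&(abs(c[...,2]-29)<4)&(r[...,0]>35)&(r[...,0]<100);print('rail',b.sum(),np.median(c[b][:,2]))
b=(abs(r[...,1])>8)&(abs(r[...,1])<26)&(abs(c[...,2]-29)<4)&(r[...,0]>35)&(r[...,0]<100)
print('top',m.sum(),ht,'foot z',ht-np.median(c[b][:,2])+30-57,st['qpos'])
E
python3 hz.py; python3 st.py
```

```text
rail 5752 28.456745834511437
rail 5749 28.423906083841956
top 1696 71.12521994152793 foot z 15.683582947417946 [ 0.1   0.92 -0.25  1.8   0.46  0.48 -0.6 ]
t 17.05 TCP [585.83 -23.7   43.51] rail x 23.79 y -2.27 foot z 14.81 zax [-2.9  -8.21] yaw 82.22 F rail -1.83 0.38 z 5.54 T [-0.44  0.31  0.02] g 0.152
```

```bash
python3 -m pendant '[[[0.002,0.035,-0.012,0.006,-0.002,0.001,0],[0.003,0.035,-0.01,0.003,0,0.001,0]]]' >/dev/null; python3 st.py; python3 -m pendant '[[[0.003,0.03,-0.008,0.003,0,0.001,0]]]' >/dev/null; python3 st.py
```

```text
t 17.25 TCP [586.18 -20.93  41.07] rail x 26.58 y -2.25 foot z 12.37 zax [-1.24 -4.42] yaw 82.13 F rail -7.37 1.23 z 11.93 T [-1.82  0.53 -0.02] g 0.147
t 17.35 TCP [586.24 -20.79  40.74] rail x 26.74 y -2.29 foot z 12.04 zax [-2.43 -5.82] yaw 82.06 F rail -6.77 4.44 z 20.07 T [-1.56  0.96  0.07] g 0.151
```

```bash
python3 -m pendant '[[[0.002,0.027,0.004,0.004,-0.001,0.002,0]]]' >/dev/null; python3 st.py; python3 -m pendant '[[[0.002,0.03,0.003,0.004,-0.001,0.002,0]]]' >/dev/null; python3 st.py
```

```text
t 17.45 TCP [586.18 -20.82  41.6 ] rail x 26.69 y -2.24 foot z 12.90 zax [-1.93 -5.04] yaw 82.11 F rail -6.16 -0.01 z 5.34 T [-1.4   0.26 -0.02] g 0.151
t 17.55 TCP [586.2  -20.76  42.16] rail x 26.75 y -2.25 foot z 13.46 zax [-1.34 -4.49] yaw 82.13 F rail -7.01 0.27 z 4.33 T [-1.74  0.15 -0.  ] g 0.151
```

```bash
python3 -m pendant '[[[0.003,0.034,-0.003,0.004,-0.001,0.04,0],[0.003,0.034,-0.003,0.003,0,0.08,0]]]' >/dev/null; python3 st.py; python3 -m pendant '[[[0.003,0.033,-0.003,0.003,0,0.08,0]]]' >/dev/null; python3 st.py
```

```text
t 17.75 TCP [586.52 -19.99  41.96] rail x 27.56 y -2.46 foot z 13.26 zax [-1.5  -6.81] yaw 92.86 F rail -8.13 0.38 z 8.67 T [-1.71  0.48 -0.05] g 0.154
t 17.85 TCP [586.63 -20.07  41.84] rail x 27.50 y -2.58 foot z 13.14 zax [-2.17 -9.41] yaw 100.17 F rail -6.86 1.73 z 8.74 T [-1.65  0.51 -0.1 ] g 0.151
```

```bash
python3 -m pendant '[[[0.001,0.034,-0.002,0.006,-0.001,0.085,0],[0,0.034,-0.002,0.005,0,0.085,0],[0,0.034,-0.002,0.005,0,0.085,0]]]' >/dev/null; python3 st.py; python3 -m pendant '[[[-0.002,0.034,-0.002,0.005,0,0.085,0],[-0.002,0.034,-0.002,0.005,0,0.085,0]]]' >/dev/null; python3 st.py
```

```text
t 18.15 TCP [586.83 -19.67  41.73] rail x 27.92 y -2.73 foot z 13.03 zax [-1.03 -5.62] yaw 123.51 F rail -7.21 0.79 z 8.06 T [-1.75  0.25 -0.02] g 0.149
t 18.35 TCP [586.94 -19.53  41.67] rail x 28.08 y -2.82 foot z 12.97 zax [-0.68 -4.4 ] yaw 139.06 F rail -7.17 0.07 z 8.82 T [-1.82  0.15 -0.05] g 0.151
```

```bash
python3 -m pendant '[[[-0.002,0.034,0,0.005,0,0.085,0],[-0.002,0.034,0,0.005,0,0.085,0],[-0.002,0.034,0,0.005,0,0.085,0]]]' >/dev/null; python3 st.py; python3 -m pendant '[[[-0.001,0.034,0,0.004,0,0.085,0],[-0.001,0.034,0,0.004,0,0.025,0]]]' >/dev/null; python3 st.py
```

```text
t 18.65 TCP [587.05 -19.48  41.89] rail x 28.14 y -2.92 foot z 13.19 zax [-1.23 -3.32] yaw 162.39 F rail -7.17 0.13 z 7.28 T [-1.77  0.15 -0.  ] g 0.150
t 18.85 TCP [587.1  -19.59  41.87] rail x 28.03 y -2.99 foot z 13.17 zax [-2.25 -6.06] yaw 172.41 F rail -7.56 -0.12 z 8.54 T [-1.73  0.18  0.03] g 0.151
```

```bash
python3 -m pendant '[[[0,0.034,0.003,0.003,-0.001,0,0],[0,0.034,0.004,0.003,0,0,0]]]' >/dev/null; python3 st.py; python3 -m pendant '[[[0,0.034,0.005,0.003,0,0,0]]]' >/dev/null; python3 st.py;  python3 -m pendant '[[[0,0.034,0.005,0.003,0,0,0]]]' >/dev/null; python3 st.py
```

```text
t 19.05 TCP [587.01 -19.37  42.24] rail x 28.25 y -2.87 foot z 13.54 zax [ -2.79 -10.83] yaw 172.07 F rail -6.78 -0.83 z 4.58 T [-1.67  0.01 -0.07] g 0.154
t 19.15 TCP [586.99 -19.11  42.57] rail x 28.50 y -2.82 foot z 13.87 zax [ -3.89 -13.31] yaw 171.88 F rail -6.95 -0.73 z 4.13 T [-1.67  0.04  0.05] g 0.159
t 19.25 TCP [587.01 -18.91  42.89] rail x 28.70 y -2.82 foot z 14.19 zax [ -4.92 -15.87] yaw 171.69 F rail -6.14 0.75 z 4.65 T [-1.7  -0.01 -0.02] g 0.156
```

```bash
python3 -m pendant '[[[0,0.03,0.005,0.01,-0.003,0.005,0],[0,0.03,0.005,0.008,-0.001,0.003,0]]]' >/dev/null; python3 st.py; python3 -m pendant '[[[0,0.03,0.006,0.006,-0.001,0.002,0]]]' >/dev/null; python3 st.py;  python3 -m pendant '[[[0,0.03,0.006,0.006,0,0.002,0]]]' >/dev/null; python3 st.py
```

```text
t 19.45 TCP [586.96 -18.75  43.45] rail x 28.85 y -2.75 foot z 14.75 zax [-0.51 -1.04] yaw 172.13 F rail -6.87 -0.08 z 4.47 T [-1.66 -0.02 -0.01] g 0.154
t 19.55 TCP [586.89 -18.82  43.76] rail x 28.77 y -2.68 foot z 15.06 zax [-0.02  1.95] yaw 172.15 F rail -6.25 -0.55 z 0.63 T [-1.59 -0.08  0.03] g 0.149
t 19.65 TCP [586.87 -18.93  43.8 ] rail x 28.66 y -2.68 foot z 15.10 zax [-1.08  5.01] yaw 172.16 F rail -5.46 -1.17 z -1.66 T [-1.5  -0.33 -0.01] g 0.156
```

```bash
python3 -m pendant '[[[0,0.015,0.001,0.001,0,0.003,0]]]' >/dev/null; python3 st.py; python3 -m pendant '[[[0,0,0,-0.001,0,0,0],[0,0,0,0,0,0,0]]]' >/dev/null; python3 st.py; python3 hz.py
```

```text
t 19.75 TCP [586.96 -19.37  43.64] rail x 28.24 y -2.82 foot z 14.94 zax [-1.57  3.11] yaw 172.30 F rail -3.10 1.46 z 7.34 T [-0.8   0.25 -0.  ] g 0.155
t 19.95 TCP [586.76 -21.26  43.7 ] rail x 26.34 y -2.87 foot z 15.00 zax [-2.27 -1.3 ] yaw 172.21 F rail -0.76 1.35 z 5.29 T [-0.16  0.23 -0.01] g 0.154
rail 4954 28.381828725426033
rail 3025 28.32828329158994
top 1699 71.21825419091694 foot z 15.856509058129504 [ 0.32  0.99 -0.65  1.79  0.91  0.7   0.58]
```

```bash
python3 -m pendant '[[[0,0.034,-0.008,0.006,-0.001,0.002,0],[0,0.034,-0.003,0.006,0,0.002,0],[0,0.034,-0.001,0.006,0,0.002,0]]]' >/dev/null; python3 st.py; python3 -m pendant '[[[0,0.034,0.003,0.006,0,0.001,0],[0,0.032,0.005,0.006,0,0.001,0]]]' >/dev/null; python3 st.py
```

```text
t 20.3 TCP [587.27 -17.03  42.51] rail x 30.60 y -2.82 foot z 13.81 zax [-1.65  8.45] yaw 172.44 F rail -8.38 -0.50 z 8.99 T [-2.08  0.25  0.01] g 0.152
t 20.5 TCP [587.26 -16.9   43.05] rail x 30.72 y -2.80 foot z 14.35 zax [-3.58 12.12] yaw 172.30 F rail -6.37 -2.27 z 1.32 T [-1.87 -0.11 -0.07] g 0.149
```

```bash
python3 -m pendant '[[[0,0.018,0,-0.004,-0.001,0,0]]]' >/dev/null; python3 st.py; python3 -m pendant '[[[0,0.02,0,-0.001,0,0,0]]]' >/dev/null; python3 st.py
```

```text
t 20.6 TCP [587.24 -17.58  43.05] rail x 30.05 y -2.87 foot z 14.35 zax [-2.64  1.19] yaw 172.13 F rail -3.73 2.14 z 9.03 T [-1.    0.37  0.04] g 0.152
t 20.7 TCP [587.22 -17.43  43.16] rail x 30.19 y -2.83 foot z 14.46 zax [-3.08 -5.19] yaw 172.03 F rail -5.58 1.08 z 6.78 T [-1.15  0.29  0.02] g 0.154
```

```bash
python3 -m pendant '[[[0,0.012,-0.001,0.001,-0.001,0.002,0]]]' >/dev/null; python3 st.py; python3 -m pendant '[[[0,0.02,0,0.003,0,0.001,0]]]' >/dev/null; python3 st.py
```

```text
t 20.8 TCP [587.18 -17.76  43.18] rail x 29.86 y -2.83 foot z 14.48 zax [-1.9 -7.5] yaw 172.15 F rail -5.13 1.85 z 7.51 T [-0.96  0.31 -0.01] g 0.150
t 20.9 TCP [587.13 -17.71  43.24] rail x 29.91 y -2.77 foot z 14.54 zax [-2.43 -7.85] yaw 172.16 F rail -6.37 -0.14 z 6.52 T [-1.56  0.08  0.01] g 0.154
```

```bash
python3 -m pendant '[[[0,0.004,0,0.002,-0.001,0.002,0]]]' >/dev/null; python3 st.py; python3 -m pendant '[[[0,0.02,0.002,0.002,0,0.001,0]]]' >/dev/null; python3 st.py
```

```text
t 21.0 TCP [587.01 -19.01  43.26] rail x 28.59 y -2.82 foot z 14.56 zax [-1.42 -8.01] yaw 172.29 F rail -4.19 0.91 z 6.33 T [-0.82  0.28  0.05] g 0.154
t 21.1 TCP [586.92 -19.19  43.36] rail x 28.41 y -2.76 foot z 14.66 zax [-2.14 -9.8 ] yaw 172.28 F rail -6.51 -1.18 z 3.72 T [-1.62 -0.09  0.03] g 0.153
```

```bash
python3 -m pendant '[[[0,0.026,0.008,0.004,-0.001,0.001,0],[0,0.025,0.01,0.005,0,0.001,0]]]' >/dev/null; python3 st.py; python3 -m pendant '[[[0,0.025,0.012,0.004,0,0.001,0]]]' >/dev/null; python3 st.py
```

```text
t 21.3 TCP [586.77 -19.2   43.94] rail x 28.38 y -2.61 foot z 15.24 zax [-2.72 -6.81] yaw 172.24 F rail -4.59 -4.16 z -10.99 T [-1.34 -1.03  0.04] g 0.153
t 21.4 TCP [586.75 -19.22  43.92] rail x 28.36 y -2.59 foot z 15.22 zax [-3.98 -5.38] yaw 172.22 F rail -3.81 -4.99 z -10.89 T [-1.27 -0.97  0.02] g 0.150
```

```bash
python3 -m pendant '[[[0.002,0.016,0.007,0.002,0,0.001,0]]]' >/dev/null; python3 st.py; python3 -m pendant '[[[0.001,0.008,0.007,0.001,0,0.001,0]]]' >/dev/null; python3 st.py;  python3 -m pendant '[[[0,0,0.006,0,0,0.001,0]]]' >/dev/null; python3 st.py
```

```text
t 21.5 TCP [586.93 -19.34  43.79] rail x 28.26 y -2.79 foot z 15.09 zax [-5.17 -5.35] yaw 172.20 F rail -3.39 -0.15 z 0.59 T [-0.84 -0.15  0.  ] g 0.151
t 21.6 TCP [586.86 -19.29  43.85] rail x 28.30 y -2.71 foot z 15.15 zax [-6.23 -5.08] yaw 172.25 F rail -2.94 -1.65 z -5.64 T [-0.62 -0.5   0.01] g 0.152
t 21.7 TCP [586.85 -19.39  43.92] rail x 28.20 y -2.72 foot z 15.22 zax [-6.54 -4.64] yaw 172.33 F rail -1.50 -2.95 z -10.09 T [-0.26 -0.79 -0.04] g 0.151
```

```bash
python3 -m pendant '[[[0,0.002,0.004,0,0,0.001,0]]]' >/dev/null; python3 st.py;  python3 -m pendant '[[[0,0.002,0.003,0,0,0,0.4],[0,0,0,0,0,0,0.4],[0,0,0,0,0,0,0.4],[0,0,0,0,0,0,0.4]]]' >/dev/null; python3 st.py
```

```text
t 21.8 TCP [586.84 -19.35  43.86] rail x 28.24 y -2.70 foot z 15.16 zax [-6.9  -4.76] yaw 172.43 F rail -2.56 -2.46 z -8.46 T [-0.81 -0.8  -0.04] g 0.157
t 22.2 TCP [587.03 -13.09  46.46] rail x 34.47 y -2.08 foot z 17.76 zax [-4.91  2.78] yaw 172.66 F rail 0.03 -0.79 z -0.03 T [-0.02  0.    0.01] g 0.403
```

```bash
python3 -m pendant '[[[-0.005,-0.035,0.02,0.002,0,0,0.4],[0,-0.005,0.1,0,0,0,0.5],[0,0,0.2,0,0,0,0.5],[0,0,0.25,0,0,0,0.5],[-0.1,-0.1,0.1,0,0,0,0.5],[-0.1,-0.1,0,0,0,0,0.5],[0,0,0,0,0,0,0.5],[0,0,0,0,0,0,0.5]]]' >/dev/null; python3 st.py
python3 - <<'E'
from h import *
np.set_printoptions(precision=2,suppress=True)
s=snap('wrist');save('fin.png',s['image']);c=cloud(s)
hsv=cv2.cvtColor(s['image'],cv2.COLOR_RGB2HSV).astype(int)
m=(abs(hsv[...,0]-10)<8)&(hsv[...,1]>140)&(hsv[...,2]>90)&(abs(c[...,0]-583)<60)&(abs(c[...,1]+20)<60)&(c[...,2]>65)
p=c[m];a=np.radians(82.6);ex=np.array([np.cos(a),np.sin(a)]);A=np.array([[ex[0],-ex[1]],[ex[1],ex[0]]])
r=cv2.minAreaRect(p[:,:2].astype(np.float32));print(m.sum(),np.median(p[:,2]),r,'rail',(np.array(r[0])-[580.5,-47])@A)
b=(abs(c[...,2]-29)<3)&(abs((c[...,:2]-[580.5,-47])@A)[...,1]<28);print('rail top',np.median(c[b][:,2]))
E
```

```text
t 23.0 TCP [556.63 -48.52 158.51] rail x -4.60 y 23.47 foot z 129.81 zax [1.8  8.56] yaw 172.77 F rail 0.57 0.11 z 0.46 T [-0.01 -0.03 -0.  ] g 0.504
724 70.50107263379506 ((576.4364624023438, -19.876007080078125), (15.166360855102539, 56.364437103271484), 87.17694854736328) rail [26.37  7.52]
rail top 28.272948953151626
```

View pics/fin.png

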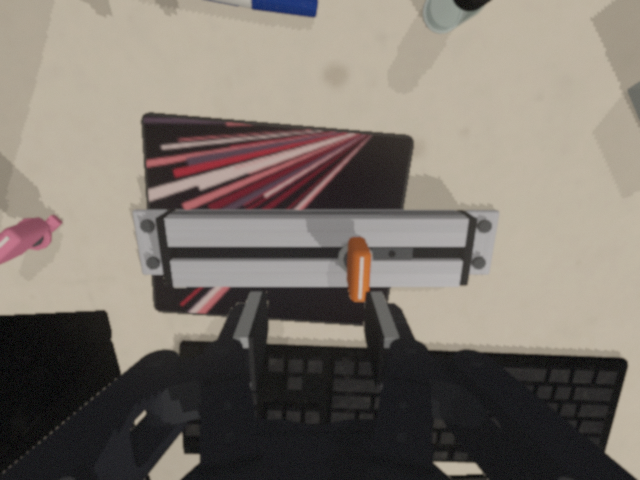

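```bash
python3 - <<'E'
from h import *
np.set_printoptions(precision=2,suppress=True)
s=snap('wrist');im=s['image'];hsv=cv2.cvtColor(im,cv2.COLOR_RGB2HSV).astype(int)
a=np.radians(82.6);ex=np.array([np.cos(a),np.sin(a)]);A=np.array([[ex[0],-ex[1]],[ex[1],ex[0]]])
rl=lambda u,v,z:(onz(s,u,v,z)[:2]-[580.5,-47])@A
v,u=np.nonzero((hsv[:,340:380,1]<110)&(im[:,340:380].min(-1)>100));u=u+340;k=(v>255)&(v<300)
o=[];lo=[]
for vv in range(258,298,4):
    row=hsv[vv,335:385];q=np.nonzero((abs(row[:,0]-10)<8)&(row[:,1]>130)&(row[:,2]>60))[0]+335
    w=np.nonzero((hsv[vv,350:370,1]<120)&(im[vv,350:370].min(-1)>95))[0]+350
    print(vv,rl(q.min(),vv,73),rl(q.max(),vv,73),rl(w.mean(),vv,73) if len(w) else '')
print('hole',rl(392,254,26))
for uu in range(366,420,3): print(uu,im[247:261,uu].mean(-1).astype(int)[[0,3,6,9,12]],rl(uu,254,26)[0].round(1),end=' | ')
save('fin_crop.png',cv2.resize(im[215:315,290:440],None,fx=5,fy=5,interpolation=2))
E
```

```text
258 [18.11 14.53] [33.09 14.53] [27.64 14.53]
262 [18.21 11.59] [33.24 11.6 ] [27.77 11.6 ]
266 [18.3   8.64] [32.71  8.64] [27.9   8.64]
270 [18.4   5.66] [32.86  5.66] [27.35  5.66]
274 [19.18  2.66] [33.01  2.65] [27.48  2.65]
278 [19.28 -0.37] [33.16 -0.37] [27.61 -0.37]
282 [19.38 -3.42] [32.61 -3.42] [28.67 -3.42]
286 [20.18 -6.49] [32.77 -6.5 ] [28.8 -6.5]
290 [19.58 -9.59] [33.62 -9.6 ] [27.3  -9.59]
294 [ 20.39 -12.71] [ 31.66 -12.72] [ 27.44 -12.71]
hole [59.06 -0.75]
366 [ 85  82  98 112 119] 37.7 | 369 [115  97 106 113 115] 40.2 | 372 [115  87 118 122 137] 42.7 | 375 [115  80  79  80  94] 45.1 | 378 [115  81  81  82  93] 47.6 | 381 [117  81  83  81  94] 50.0 | 384 [116  78  79  82  92] 52.5 | 387 [116  80  78  79  94] 55.0 | 390 [118  77  52  61  93] 57.4 | 393 [116  75  50  54  93] 59.9 | 396 [117  81  72  80  93] 62.3 | 399 [118  82  81  85  93] 64.8 | 402 [117  81  84  84  95] 67.3 | 405 [118  84  81  85  96] 69.7 | 408 [118  82  82  85  96] 72.2 | 411 [116  80  84  78  97] 74.7 | 414 [111  55  50  51  96] 77.1 | 417 [109  48  46  50  96] 79.6 |
```

View pics/fin_crop.png

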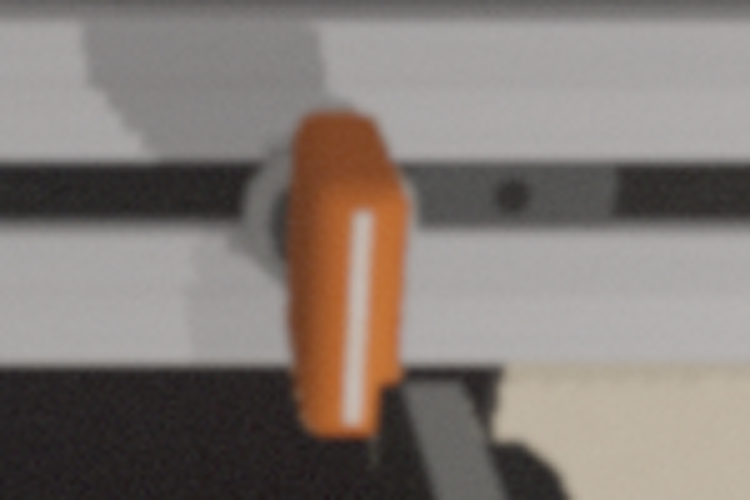

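```bash
python3 -c "
from h import *
print(arm.state()['time'],arm.close_job())"
```

```text
the job is handed in; nothing more can be done
23.1 None
```

The orange-handled anchor is locked crosswise in the rail with the plunger pushed in about 4 mm. I handed the job in at 23.1 s, and no verdict was reported.

**What I did:** I lifted the anchor out of its grey holder, dropped its foot lengthwise into the slot and pressed it down. I slid it left to the stop, felt contact about where the camera had shown the pin, and twisted it 90°. I let it rise against the lips, released it and retracted.

**What went wrong on the way:**
- **First lock did not hold:** when I stopped pushing, the anchor slid back about 2 mm, so I pressed and pushed it again.
- **Push overshot:** on that second push the plunger briefly went in to about 6 mm by the arm's own reading, or 6.5 mm by force. I backed it off before letting the anchor rise.
- **Collar touched the rail:** while pressing down before the twist, the collar met the rail's top briefly at about 20 N.
- **Firm upward pull:** seating the lock took an upward pull of about 10 N. I estimate that loaded the rail to about 25 N.

**Last checks:**
- **Lock:** the anchor stayed put when I stopped pushing before letting go. The final picture shows it upright and crosswise against the stop, with the gripper clear.
- **Plunger:** the camera gives about 3 to 3.7 mm pushed in. Arm position and push force before release gave 3.8 to 4.2 mm. Both are inside 2 to 6 mm.
- **Tool moved on release:** it sprang about 6 mm as the jaws opened. The picture taken afterwards showed the anchor within about 0.5 mm of where it had been held.
- **Bystanders:** I did not re-measure the carton, vial or marker. The arm did not come near them.

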